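Snap the play-set case shut all the way round

ROBOT

A 6-joint arm with a two-finger parallel gripper is mounted at the origin on the work surface. World frame = base frame: x ahead of the robot, y to its left, z up, the work surface at z = 0. Lengths are in m, angles in rad, forces in N, time in s.
With the tool pointing down it reaches from about 0.375 to 0.975 m from the base axis. Payload 3.8 kg.
Tool frame: the origin (TCP) lies at the very end of the fingers, on their centre line; the grasp point (between the pads) lies 19 mm behind it; z points along the fingers, y is the line along which they close (so a half turn about z gives the same grasp; the last joint's range is limited). The gripper opens to 85 mm and grips with 20 to 120 N. Pads are 22 mm wide; open, the fingers measure 114 mm over their backs; the gripper's body (76 mm by 85 mm) begins 54 mm behind the grasp point. The pads swing forward as they close: fully open they stand 13 mm farther back than shut.
Start: joints at [-1.343, 0.264, 1.604, -0, 1.274, -0.037], TCP at [0.177, -0.651, 0.231] pointing down, gripper open.
Joint ranges: [-2.63, 2.63], [-0.94, 2.18], [0.31, 2.57], [-1.31, 4.45], [0, 2.66], [-2.55, 2.55]. Speed limits (rad/s): [2.57, 2.57, 3.14, 3.14, 3.14, 3.14].

INTERFACE

Orientations are given as a rotation vector (axis times angle).
In Python, from workcell import * gives the robot as it stands.
- The arm moves only by the shell command python3 -m crank 'ROWS' [OPENING] [FORCE]. ROWS is JSON, a list that holds one entry, the list of rows, each a list of 6 numbers: the shift along the tool's x, y, z in cm, then the turn, a rotation vector about the tool's x, y, z in rad. In form: [[[dx, dy, dz, ax, ay, az], ...]]. A call has 1 to 8 rows; each row shifts and turns the commanded pose from where the row before left it, along the tool's axes as they then stand; what a row does not reach is not made up. A row lasts 1/12 s, in which the tool goes at most 41.7 mm and 7.16 degrees, less where a joint would pass 70% of its speed; a pose out of reach is approached as far as the arm can. A call with a gripper value outside its range is refused whole. OPENING is the finger opening in cm, from 0 to 8.54, set as the call begins (- or left out, the last holds). The fingers move at their own pace and stop on an object; FORCE is the grip in N (left out, the last holds). Time passes only in rows, so rows that do not move let the fingers close. It gives the time, the measured TCP pose, the force, the opening and the grip force at its end, in the units of the state.
- read_state(): the state, without advancing time (a new reading comes with each control period).
- read_camera(name): name is "side" or "top" or "wrist"; returns the picture (420x560x3 uint8, blue, green, red); there is no depth.
- camera_model(name): a dict with "camera_matrix" (3x3 intrinsics, pixels), "R" (3x3) and "t" (3): a world point X has camera coordinates R X + t. Camera axes: x right, y down, z forward; pixel columns grow to the right and rows downward; lengths in m; the calibration is good to about 2 mm. A picture is of the moment at which its call begins: read the wrist's pose just before it. camera_model takes no time and is no camera call; for the wrist camera it gives the pose at the moment of the call.
- finish_job(): hands the job in; it is judged then, once.
The state is a dict: "time": time; "q": joint angles; "joint_vel": joint speeds; "joint_torque": joint torques, N m; "tool_pos": TCP position; "tcp_rot": TCP orientation; "wrist_force": force on the tool from outside, world axes, zero at the start; "torque": the same for the moment, N m; "width": opening from 0.0 (shut) to 1.0 (fully open); "grip_force": force on a finger pad.
Only numpy, scipy, OpenCV 4.12 (cv2) and the standard library are available. Lean on these libraries where they do the work, as an engineer would, in place of code of your own. Each camera call takes 0.05 s, during which the arm holds its last target. There are 200 camera calls.

TASK

The round play-set case lies on the shop counter with its rim lid only laid on: press down on the rim, section by section, until all four sections have clicked fully down, flush all the way round. Only press with the fingertips: do not lift, tip or carry the case or shift it from its place, leave the toys and carton around it alone, and take the hand away at the end.

Things in the scene. Friction and masses are not known exactly. Their poses are not given: they have to be found in the camera images.
- case_centre (a point): Centre of the clear window's frame top, mid-lid, 58 mm above the counter; z up, x towards the carry handle. The case is a loose, pale round plastic tub, 194 mm across, about 0.7 kg, standing flat. The window with its frame (138 mm across) is fixed. Around it runs the lilac rim, 72 to 105 mm from the centre, cut into four equal quarter sections with gaps of a few mm.
- case_handle (a point): Middle of the outer bar of the case's carry handle, a loop of 12 mm thick bar sticking out sideways, 137 mm from the case centre and 30 mm above the counter. It is not used in this job.
- section1_top (a point): Top of rim section 1 at mid-arc, 88 mm from the case centre, 45 degrees counter-clockwise (seen from above) from the handle; x radially outward, z up. It rides with the section: 71 mm above the counter standing open, 62 mm clicked shut. Each section is a flat arc 33 mm wide, 130 mm long, 10 mm thick, and goes straight down wherever it is pressed.
- section2_top (a point): The same point on rim section 2, 135 degrees counter-clockwise from the handle.
- section3_top (a point): The same point on rim section 3, 225 degrees counter-clockwise from the handle.
- section4_top (a point): The same point on rim section 4, 315 degrees counter-clockwise from the handle.
- section1 (a joint): How far section 1 has gone down, in m: 0 standing open, 0.009 clicked shut against its stop. It is a snap: standing open it resists with about 8 N, less the deeper it is pushed; past half-way (0.0045) it snaps down by itself and stays; let go before half-way, it springs up again.
- section2 (a joint): The same for section 2.
- section3 (a joint): The same for section 3.
- section4 (a joint): The same for section 4.
- lorry: Bystander: small wooden toy lorry, 110 x 62 x 66 mm, loose on the counter; origin at the centre of its underside. Leave it alone.
- rabbit: Bystander: small beige rabbit figure, 54 mm across and 104 mm high with its ears, loose; origin at the centre of its underside. Leave it alone.
- carton: Bystander: small toy carton, 62 x 95 x 85 mm, loose; origin at the centre of its underside. Leave it alone.

How it is judged:
At the end, for the whole second after the job is handed in: All four rim sections are clicked down (each at least 7.5 of its 9 mm); the case stands flat within 30 mm of where it was, and the lorry, rabbit and carton are within 20 mm of where they were (value of joint each of section1, section2, section3, section4 above 0.0075 m and distance of case_centre from where it was at the start of the episode below 0.03 m and angle between case_centre's own z axis and vertical below 0.05 rad and distance of each of lorry, rabbit, carton from where it was at the start of the episode below 0.02 m); the robot touches nothing.
It fails at once if the case is lifted more than 10 mm off the counter (height (world z) of case_centre above 0.068 m).
It fails at once if the case is tipped by more than about 9 degrees (angle between case_centre's own z axis and vertical above 0.15 rad).
It fails at once if the case is shifted more than 30 mm from its place (distance of case_centre from where it was at the start of the episode above 0.03 m).
It fails at once if a bystander is lifted, tipped or moved more than 20 mm (distance of any of lorry, rabbit, carton from where it was at the start of the episode above 0.02 m or angle between any of lorry, rabbit, carton's own z axis and vertical above 0.4 rad).
It also fails if it takes over 48 s, if anything falls off the work surface, if the arm or the gripper's body presses on something with over 40 N, if the wrist force passes 120 N, or if a joint passes its speed limit or range.

## Working session

There is one attempt and no reset: what is moved stays moved. The work goes in short steps, Python scripts to look and compute and a shell command to move; the robot and the scene stay as the last step left them, time stands still between calls to the robot, and variables do not carry over. Pictures are saved under pics/ and viewed, at most 10 in all, crops included, and the job is handed in when it is done.

```bash
mkdir -p pics; python3 - <<'E'
from workcell import *
import cv2
s=read_state();print(s)
for n in("top","side"):
    cv2.imwrite(f"pics/{n}0.png",read_camera(n));print(n,camera_model(n))
E
```

```text
{'time': 0.0, 'q': array([-1.34286308e+00,  2.64726882e-01,  1.60538661e+00,  1.35764228e-07,
        1.27369879e+00, -3.69008351e-02]), 'joint_vel': array([-0.00104907, -0.00070712, -0.00070656,  0.00105215,  0.00064331,
        0.00067263]), 'joint_torque': array([ 7.08844891e-04, -5.15109730e+01, -3.67318118e+01,  2.94877891e-04,
        1.30044058e-02,  1.37727031e-05]), 'tool_pos': array([ 0.17651186, -0.65074952,  0.22997292]), 'tcp_rot': array([-3.11189992e+00, -4.14493965e-01,  3.32082549e-04]), 'wrist_force': array([-0.0085921 ,  0.20637063, -0.16372921]), 'torque': array([0.02256526, 0.01167419, 0.02193057]), 'grip_force': 0.0, 'width': 0.9947086498569255}
top {'camera_matrix': array([[448.79124991,   0.        , 271.99407119],
       [  0.        , 448.79124991, 215.74712137],
       [  0.        ,   0.        ,   1.        ]]), 'R': array([[ 0.00510039, -0.99978525, -0.0200858 ],
       [-0.99046964, -0.00228621, -0.13771229],
       [ 0.13763679,  0.02059676, -0.99026859]]), 't': array([0.01595337, 0.5759852 , 1.15518402])}
side {'camera_matrix': array([[471.27253685,   0.        , 281.64272823],
       [  0.        , 471.27253685, 219.19316673],
       [  0.        ,   0.        ,   1.        ]]), 'R': array([[-0.90497165, -0.42545396,  0.00390539],
       [-0.32419578,  0.68358557, -0.65391732],
       [ 0.27554204, -0.59304274, -0.75655594]]), 't': array([0.50808145, 0.24000136, 1.12301024])}
```

View pics/top0.png

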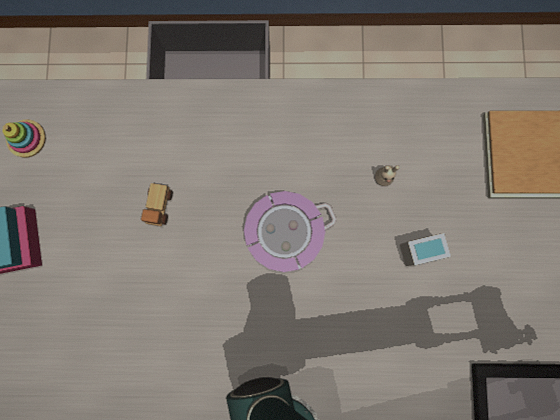

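View pics/side0.png

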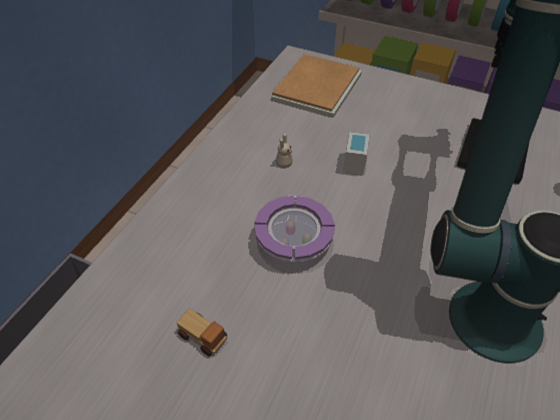

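The top view shows the case at about (285,231) with its handle at about (330,215). The lorry is at (157,204), the rabbit at (386,175) and the carton at (425,248), all well clear of it.

```bash
cat > h.py <<'E'
from workcell import *
import cv2, numpy as np
def ray(cam,uv,z):
    m=camera_model(cam) if isinstance(cam,str) else cam
    R,t=m["R"],m["t"]; d=np.c_[np.atleast_2d(uv),np.ones(len(np.atleast_2d(uv)))]@np.linalg.inv(m["camera_matrix"]).T@R
    c=-R.T@t; return c+d*((z-c[2])/d[:,2])[:,None]
def lilac(im):
    h=cv2.cvtColor(im,cv2.COLOR_BGR2HSV); m=cv2.inRange(h,(130,50,70),(165,255,255))
    n,l,s,c=cv2.connectedComponentsWithStats(cv2.morphologyEx(m,cv2.MORPH_CLOSE,np.ones((9,9))))
    k=1+np.argmax(s[1:,4]); return m*(l==k)
E
python3 - <<'E'
from h import *
for n in("top","side"):
    im=cv2.imread(f"pics/{n}0.png"); m=lilac(im)
    cs,_=cv2.findContours(cv2.morphologyEx(m,cv2.MORPH_CLOSE,np.ones((7,7))),cv2.RETR_EXTERNAL,cv2.CHAIN_APPROX_NONE)
    c=max(cs,key=cv2.contourArea)[:,0,:].astype(float)
    P=ray(n,c,.071 if n=="top" else .071)[:,:2].astype(np.float32)
    (x,y),(a,b),_=cv2.fitEllipse(P); print(n,x,y,a,b,cv2.minEnclosingCircle(P))
    # gaps: mean over the ring band of the mask by angle
    th=np.radians(np.arange(0,360,1)); out=[]
    mod=camera_model(n)
    f=[]
    for q in th:
        r=np.linspace(.078,.1,12); X=np.c_[x+r*np.cos(q),y+r*np.sin(q),0*r+.071]
        p=(X@mod["R"].T+mod["t"])@mod["camera_matrix"].T; p=np.round(p[:,:2]/p[:,2:]).astype(int)
        f.append((m[p[:,1],p[:,0]]>0).mean())
    f=np.array(f); print("gaps",[(i,round(v,2)) for i,v in enumerate(f) if v<.65])
print("handle",ray("top",[[330,215]],.03))
E
```

```text
top 0.5330889821052551 -0.013779344037175179 0.2011125385761261 0.2031257003545761 ((0.5335039496421814, -0.014363841153681278), 0.10415221750736237)
gaps [(21, np.float64(0.33)), (22, np.float64(0.0)), (23, np.float64(0.0)), (24, np.float64(0.0)), (25, np.float64(0.0)), (26, np.float64(0.58)), (55, np.float64(0.58)), (73, np.float64(0.58)), (91, np.float64(0.58)), (111, np.float64(0.25)), (112, np.float64(0.0)), (113, np.float64(0.0)), (114, np.float64(0.0)), (115, np.float64(0.08)), (116, np.float64(0.33)), (157, np.float64(0.58)), (160, np.float64(0.5)), (164, np.float64(0.5)), (165, np.float64(0.42)), (166, np.float64(0.58)), (169, np.float64(0.58)), (170, np.float64(0.58)), (171, np.float64(0.58)), (180, np.float64(0.58)), (183, np.float64(0.5)), (187, np.float64(0.42)), (194, np.float64(0.42)), (200, np.float64(0.5)), (201, np.float64(0.0)), (202, np.float64(0.0)), (203, np.float64(0.0)), (204, np.float64(0.0)), (205, np.float64(0.5)), (222, np.float64(0.5)), (241, np.float64(0.58)), (245, np.float64(0.58)), (247, np.float64(0.33)), (250, np.float64(0.42)), (252, np.float64(0.58)), (267, np.float64(0.58)), (272, np.float64(0.5)), (291, np.float64(0.17)), (292, np.float64(0.0)), (293, np.float64(0.0)), (294, np.float64(0.0)), (295, np.float64(0.33)), (303, np.float64(0.5))]
side 0.5312523245811462 -0.010355433449149132 0.20457719266414642 0.2052091807126999 ((0.5306524038314819, -0.010828152298927307), 0.10509870946407318)
gaps [(21, np.float64(0.33)), (22, np.float64(0.25)), (111, np.float64(0.25)), (112, np.float64(0.0)), (113, np.float64(0.0)), (114, np.float64(0.0)), (115, np.float64(0.42)), (204, np.float64(0.42)), (205, np.float64(0.42)), (292, np.float64(0.0)), (293, np.float64(0.0)), (294, np.float64(0.0)), (295, np.float64(0.25))]
handle [[ 0.5796938  -0.13713627  0.03      ]]
```

```bash
python3 -m crank '[[[2.28,-2.26,0,0,0,0],[2.28,-2.26,0,0,0,0],[2.28,-2.26,0,0,0,0],[2.28,-2.26,0,0,0,0],[2.28,-2.26,0,0,0,0],[2.28,-2.26,0,0,0,0],[2.28,-2.26,0,0,0,0],[2.28,-2.26,0,0,0,0]]]' 0 30
python3 -m crank '[[[2.28,-2.26,0,0,0,0],[2.28,-2.26,0,0,0,0],[2.28,-2.26,0,0,0,0],[2.28,-2.26,0,0,0,0],[2.28,-2.26,0,0,0,0],[2.28,-2.26,0,0,0,0],[2.28,-2.26,0,0,0,0],[2.28,-2.26,0,0,0,0]]]'
python3 -m crank '[[[2.28,-2.26,0,0,0,0],[2.28,-2.26,0,0,0,0],[2.28,-2.26,0,0,0,0],[2.28,-2.26,0,0,0,0],[0,0,2,0,0,-0.07],[0,0,2,0,0,-0.07],[0,0,2,0,0,0],[0,0,0,0,0,0]]]'
cat > aim.py <<'E'
# how far to go (tool axes, cm) to each section's mid-arc, for a fingertip height z
from h import *
from scipy.spatial.transform import Rotation as Ro
s=read_state(); R=Ro.from_rotvec(s["tcp_rot"]).as_matrix(); print(s["time"],s["tool_pos"].round(4),R.round(3).tolist())
for k,a in ((1,338.4),(2,68.4),(3,158.4),(4,248.4)):
    a=np.radians(a); T=np.array([.532+.089*np.cos(a),-.012+.089*np.sin(a),.085])
    print(k,T.round(3),(100*R.T@(T-s["tool_pos"])).round(2))
E
python3 aim.py; python3 -c "
from h import *
a=read_camera('top');b=read_camera('wrist');cv2.imwrite('pics/tw1.png',cv2.resize(np.hstack([a,b]),(800,300)))"
```

```text
time: 0.77
tool_pos: [0.3057, -0.4275, 0.2308]
tcp_rot: [-3.113, -0.414, 0.0]
wrist_force: [1.3, -0.5, -0.5]
width: 0.002
grip_force: 0.0
time: 1.43
tool_pos: [0.4343, -0.2053, 0.2309]
tcp_rot: [-3.114, -0.415, 0.001]
wrist_force: [-0.9, -0.3, -0.2]
width: 0.007
grip_force: 0.0
time: 2.1
tool_pos: [0.495, -0.0946, 0.1664]
tcp_rot: [-3.073, -0.632, 0.013]
wrist_force: [-0.5, -0.7, -1.6]
width: -0.002
grip_force: 0.0
2.1 [ 0.495  -0.0946  0.1664] [[0.919, 0.395, -0.009], [0.395, -0.919, 0.002], [-0.007, -0.005, -1.0]]
1 [ 0.615 -0.045  0.085] [13.03  0.19  8.05]
2 [0.565 0.071 0.085] [ 12.99 -12.4    8.12]
3 [0.449 0.021 0.085] [  0.41 -12.36   8.21]
4 [ 0.499 -0.095  0.085] [0.44 0.23 8.14]
```

View pics/tw1.png

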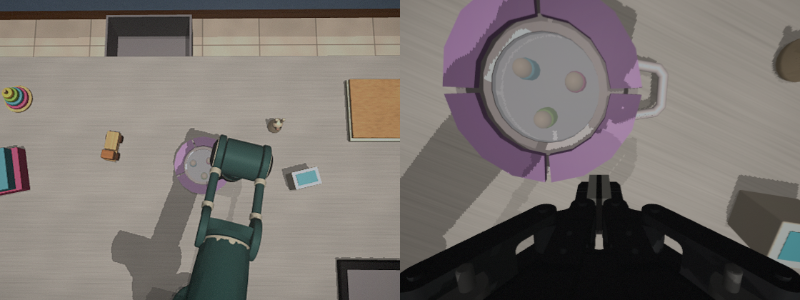

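The wrist view shows the handle gap to the right and the open sections, with the closed fingertips at the lower centre. I'll check the centre from this near view.

```bash
python3 - <<'E'
from h import *
mod=camera_model("wrist"); im=read_camera("wrist")
m=cv2.morphologyEx(lilac(im),cv2.MORPH_CLOSE,np.ones((15,15)))
cs,h=cv2.findContours(m,cv2.RETR_CCOMP,cv2.CHAIN_APPROX_NONE)
for c,hh in zip(cs,h[0]):
    if cv2.contourArea(c)<8000: continue
    c=c[:,0].astype(float); c=c[(c[:,1]>3)&(c[:,0]<556)]
    P=ray(mod,c,.071)[:,:2].astype(np.float32); print(hh[3],len(c),cv2.fitEllipse(P),cv2.minEnclosingCircle(P))
E
```

```text
-1 620 ((0.5315464735031128, -0.014324545860290527), (0.2057570219039917, 0.20647487044334412), 114.7341537475586) ((0.5312338471412659, -0.014189391396939754), 0.10449835658073425)
0 546 ((0.5313850045204163, -0.014431660994887352), (0.14226284623146057, 0.14268888533115387), 26.92841339111328) ((0.5314816236495972, -0.014242846518754959), 0.07257626205682755)
```

```bash
sed -i 's/-.012+/-.0143+/;s/.532+/.5315+/' aim.py
python3 -m crank '[[[0.35,0.45,2,0,0,0],[0,0,2,0,0,0],[0,0,2,0,0,0],[0,0,2,0,0,0],[0,0,0.5,0,0,0],[0,0,0,0,0,0]]]'; python3 aim.py
python3 -m crank '[[[0,0,0.5,0,0,0],[0,0,0.3,0,0,0],[0,0,0.3,0,0,0],[0,0,0.2,0,0,0],[0,0,0.2,0,0,0],[0,0,0.2,0,0,0],[0,0,0,0,0,0]]]'
```

```text
time: 2.75
tool_pos: [0.5029, -0.0988, 0.0859]
tcp_rot: [-3.077, -0.63, 0.002]
wrist_force: [-0.0, -0.8, 0.1]
width: -0.002
grip_force: 0.0
2.75 [ 0.5029 -0.0988  0.0859] [[0.919, 0.393, -0.002], [0.393, -0.919, 0.0], [-0.001, -0.001, -1.0]]
1 [ 0.614 -0.047  0.085] [12.27 -0.38  0.08]
2 [0.564 0.068 0.085] [ 12.22 -12.96   0.09]
3 [0.449 0.018 0.085] [ -0.37 -12.91   0.11]
4 [ 0.499 -0.097  0.085] [-0.31 -0.32  0.09]
time: 3.33
tool_pos: [0.5039, -0.0988, 0.0699]
tcp_rot: [3.077, 0.632, 0.001]
wrist_force: [-1.5, 0.3, 5.8]
width: 0.002
grip_force: 2.9
```

```bash
python3 -m crank '[[[0,0,0.2,0,0,0],[0,0,0.2,0,0,0],[0,0,0.2,0,0,0],[0,0,0.2,0,0,0],[0,0,0,0,0,0],[0,0,0,0,0,0]]]'
```

```text
time: 3.83
tool_pos: [0.5035, -0.0987, 0.0617]
tcp_rot: [-3.077, -0.632, 0.0]
wrist_force: [-1.5, -0.1, 5.5]
width: -0.002
grip_force: 3.0
```

```bash
python3 -m crank '[[[0,0,0.2,0,0,0],[0,0,0,0,0,0]]]'; python3 -m crank '[[[0,0,-1.5,0,0,0],[0,0,-1.8,0,0,0],[3.1,-0.1,0,0,0,0],[3.1,-0.1,0,0,0,0],[3.1,-0.1,0,0,0,0],[2.9,-0.1,0,0,0,0],[0,0,0,0,0,0]]]'; python3 aim.py;  python3 -c "
from h import *
a=read_camera('side');b=read_camera('wrist');cv2.imwrite('pics/sw2.png',cv2.resize(np.hstack([a,b]),(800,300)))"
```

```text
time: 4.0
tool_pos: [0.5037, -0.0987, 0.0613]
tcp_rot: [-3.077, -0.632, 0.001]
wrist_force: [-6.5, 1.0, 16.7]
width: -0.001
grip_force: 8.1
time: 4.58
tool_pos: [0.619, -0.045, 0.0926]
tcp_rot: [3.077, 0.634, 0.008]
wrist_force: [0.5, 0.2, 0.8]
width: -0.001
grip_force: 0.0
4.5833 [ 0.619  -0.045   0.0926] [[0.919, 0.395, 0.005], [0.395, -0.919, 0.001], [0.005, 0.001, -1.0]]
1 [ 0.614 -0.047  0.085] [-0.52  0.    0.76]
2 [0.564 0.068 0.085] [ -0.55 -12.59   0.74]
3 [0.449 0.018 0.085] [-13.13 -12.56   0.68]
4 [ 0.499 -0.097  0.085] [-13.11   0.03   0.7 ]
```

View pics/sw2.png

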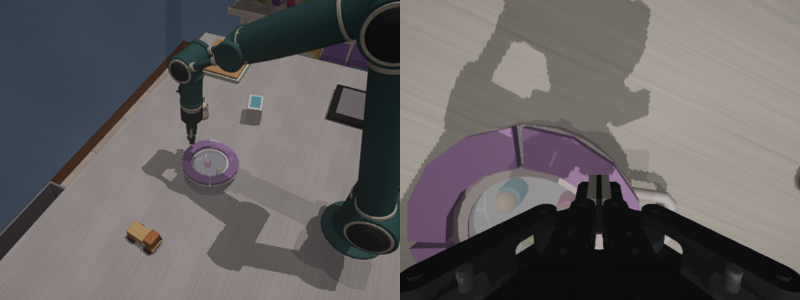

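Section 4 met its stop at 61 mm with 17 N, so it is shut. The fingertips now hang over section 1 in the wrist view at about (600,200).

```bash
python3 -m crank '[[[-0.4,0,1.0,0,0,0],[0,0,0.9,0,0,0],[0,0,0.3,0,0,0],[0,0,0.2,0,0,0],[0,0,0.2,0,0,0],[0,0,0.2,0,0,0],[0,0,0,0,0,0]]]';python3 -m crank '[[[0,0,0.2,0,0,0],[0,0,0.2,0,0,0],[0,0,0,0,0,0],[0,0,0,0,0,0]]]'
```

```text
time: 5.27
tool_pos: [0.6097, -0.0486, 0.0636]
tcp_rot: [-3.077, -0.631, 0.002]
wrist_force: [-0.1, 0.0, -0.4]
width: -0.001
grip_force: 0.0
time: 5.6
tool_pos: [0.6106, -0.0486, 0.0617]
tcp_rot: [3.077, 0.632, 0.0]
wrist_force: [-3.5, 0.1, 6.8]
width: -0.004
grip_force: 3.8
```

```bash
python3 -m crank '[[[0,0,0.2,0,0,0],[0,0,0,0,0,0]]]'; python3 -m crank '[[[0,0,-1.5,0,0,0],[0,0,-1.8,0,0,0],[0.1,-3.1,0,0,0,0],[0.1,-3.1,0,0,0,0],[0.1,-3.1,0,0,0,0],[0,-3.1,0,0,0,0],[0,0,0,0,0,0],[0,0,0,0,0,0]]]'; python3 aim.py
```

```text
time: 5.77
tool_pos: [0.6107, -0.0486, 0.0614]
tcp_rot: [3.077, 0.632, 0.0]
wrist_force: [-7.0, 0.4, 16.1]
width: 0.003
grip_force: 7.7
time: 6.43
tool_pos: [0.5637, 0.068, 0.0913]
tcp_rot: [3.076, 0.636, 0.0]
wrist_force: [-0.5, 0.2, 0.4]
width: -0.002
grip_force: 0.0
6.4333 [0.5637 0.068  0.0913] [[0.918, 0.397, 0.0], [0.397, -0.918, -0.0], [0.0, 0.0, -1.0]]
1 [ 0.614 -0.047  0.085] [ 0.07 12.57  0.63]
2 [0.564 0.068 0.085] [ 0.07 -0.02  0.63]
3 [0.449 0.018 0.085] [-1.252e+01 -1.000e-02  6.300e-01]
4 [ 0.499 -0.097  0.085] [-12.51  12.58   0.63]
```

```bash
python3 -m crank '[[[0,0,1.0,0,0,0],[0,0,0.7,0,0,0],[0,0,0.3,0,0,0],[0,0,0.2,0,0,0],[0,0,0.2,0,0,0],[0,0,0.2,0,0,0],[0,0,0.2,0,0,0],[0,0,0,0,0,0]]]';python3 -m crank '[[[0,0,0.2,0,0,0],[0,0,0.2,0,0,0],[0,0,0,0,0,0],[0,0,0,0,0,0]]]'
```

```text
time: 7.1
tool_pos: [0.5638, 0.0664, 0.0624]
tcp_rot: [-3.077, -0.631, 0.002]
wrist_force: [0.2, 0.4, -0.8]
width: 0.002
grip_force: 0.0
time: 7.43
tool_pos: [0.5644, 0.0666, 0.0614]
tcp_rot: [3.077, 0.632, -0.0]
wrist_force: [-6.3, -1.0, 13.4]
width: -0.001
grip_force: 6.9
```

Section 2 is on its stop; now section 3.

```bash
python3 -m crank '[[[0,0,-1.5,0,0,0],[0,0,-1.6,0,0,0],[-3.1,0,0,0,0,0],[-3.1,0,0,0,0,0],[-3.1,0,0,0,0,0],[-3.1,0,0,0,0,0],[0,0,0,0,0,0],[0,0,0,0,0,0]]]'; python3 aim.py
python3 -m crank '[[[0,0,1.0,0,0,0],[0,0,0.7,0,0,0],[0,0,0.3,0,0,0],[0,0,0.2,0,0,0],[0,0,0.2,0,0,0],[0,0,0.2,0,0,0],[0,0,0.2,0,0,0],[0,0,0,0,0,0]]]';python3 -m crank '[[[0,0,0.2,0,0,0],[0,0,0.2,0,0,0],[0,0,0,0,0,0],[0,0,0,0,0,0]]]'
```

```text
time: 8.1
tool_pos: [0.4487, 0.0175, 0.09]
tcp_rot: [-3.078, -0.63, 0.0]
wrist_force: [0.8, 0.4, 0.1]
width: -0.005
grip_force: 0.0
8.1 [0.4487 0.0175 0.09  ] [[0.92, 0.393, -0.0], [0.393, -0.92, 0.0], [-0.0, -0.0, -1.0]]
1 [ 0.614 -0.047  0.085] [12.68 12.44  0.49]
2 [0.564 0.068 0.085] [12.63 -0.15  0.49]
3 [0.449 0.018 0.085] [ 0.04 -0.09  0.5 ]
4 [ 0.499 -0.097  0.085] [ 0.1  12.5   0.49]
time: 8.77
tool_pos: [0.45, 0.018, 0.062]
tcp_rot: [-3.077, -0.632, 0.002]
wrist_force: [-0.6, 0.5, 0.5]
width: 0.001
grip_force: 0.1
time: 9.1
tool_pos: [0.4502, 0.018, 0.061]
tcp_rot: [-3.077, -0.631, 0.002]
wrist_force: [-10.9, -0.3, 25.1]
width: -0.0
grip_force: 12.7
```

```bash
python3 -m crank '[[[0,0,-2,0,0,0],[0,0,-3,0,0,0],[0,0,-3,0,0,0],[0,0,-3,0,0,0],[0,0,-3,0,0,0],[0,2,-3,0,0,0],[0,3,0,0,0,0],[0,3,0,0,0,0]]]'
python3 -m crank '[[[-1,3,0,0,0,0],[-1,3,0,0,0,0],[-1,3,0,0,0,0],[0,0,0,0,0,0],[0,0,0,0,0,0]]]'
python3 - <<'E'
from h import *
mod=camera_model("wrist"); a=read_camera('side');b=read_camera('wrist')
cv2.imwrite('pics/s3.png',cv2.resize(a[150:300,200:400],(800,600),interpolation=3));cv2.imwrite('pics/w3.png',b)
m=cv2.morphologyEx(lilac(b),cv2.MORPH_CLOSE,np.ones((15,15)))
c=max(cv2.findContours(m,0,1)[0],key=cv2.contourArea)[:,0].astype(float)
for z in(.062,.071):print(z,cv2.fitEllipse(ray(mod,c,z)[:,:2].astype(np.float32)))
E
```

```text
time: 9.77
tool_pos: [0.4838, -0.0563, 0.2314]
tcp_rot: [3.075, 0.634, 0.009]
wrist_force: [-0.2, 0.1, -0.5]
width: 0.0
grip_force: 0.0
time: 10.18
tool_pos: [0.4894, -0.1515, 0.2277]
tcp_rot: [-3.078, -0.626, 0.001]
wrist_force: [1.1, 0.6, -0.2]
width: 0.003
grip_force: 0.0
0.062 ((0.5265452861785889, -0.017786899581551552), (0.19131207466125488, 0.21047550439834595), 23.548492431640625)
0.071 ((0.5272426605224609, -0.020929712802171707), (0.18572275340557098, 0.2043263167142868), 23.54849624633789)
```

View pics/w3.png

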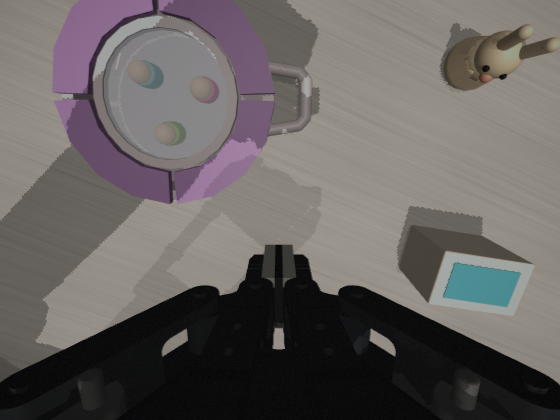

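View pics/s3.png

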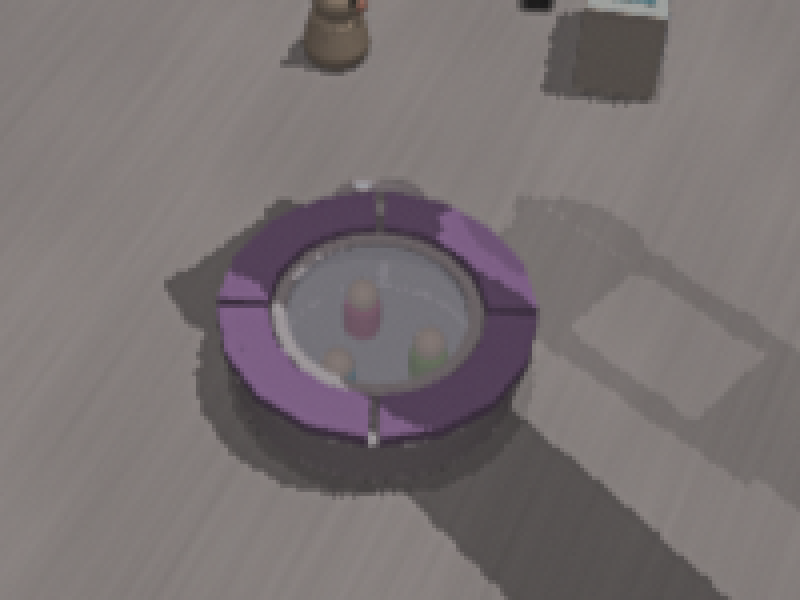

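The rim is level all the way round: no steps show at any of the four gaps, which are at (255,97), (170,185), (75,97) and (157,8) in the wrist view. The case and its neighbours haven't moved, and the hand is clear.

```bash
python3 -c "
from workcell import *
print(finish_job())"
```

```text
the job is handed in; nothing more can be done
None
```

I pressed all four rim sections down to their stops (fingertips at about 61 mm, 13–25 N), the pictures show the rim flush with the case and the toys and carton in view still in place, and I handed the job in at about 10 s with the hand clear; no verdict came back.

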